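# Rock a seized locating block out of its clamping nest

## Task

The aluminium locating block has seized between the two stiff jaws of its air-clamped nest. First bleed the air: squeeze the sprung trigger of the bleed valve fully against its fixed grip and let it spring right back. Then take the block by its neck and rock it from side to side in the nest, pushing the jaws open only with the block (never prise or press on the nest with the gripper), until both jaws have let go of its shoulders; lift it straight out and finish while still holding it upright and still over the nest, its foot just clear of the jaws (about 25 mm above their tops), leaving everything else where it stands.

Things in the scene. Friction and masses are not known exactly. Their poses are not given: they have to be found in the camera images.
- nest: Fixed clamping nest: aluminium plate 100 (x) by 110 (y) by 14 mm, dark steel jaws at left (+y) and right (-y), brass air inlet at the far (+x) edge. Origin: centre of the underside, on the worktop; z up. The block stands on the plate 14 mm above the origin, its foot in a slot along x 17 mm wide, 6 mm deep, between end walls (inner faces x = +-21.5 mm, tops 46 mm above the origin).
- block: Locating block, plain aluminium, 0.2 to 0.4 kg, axes along the nest's. Origin: centre of underside; z up. Foot 14 mm wide (y), 10 mm high; body 30 mm wide (y), 40 long (x) up to flat shoulders 50 mm above the origin, 1 mm play to each jaw; above them the neck. It rocks about x on its foot's edges (y = +-7 mm at the underside); tilting 0.11 rad to one side pushes that side's jaw clear, 0.17 rad well clear.
- block_neck (a point): Centre of the part of the block's neck that stands free above the jaws, 90 mm above the block's origin. The neck is 20 mm wide (y), 36 mm long (x), from the shoulders (50 mm) to the top (110 mm above the block's origin). About 10 N sideways here moves a jaw. The seated block cannot be pulled straight out while the jaws are shut.
- jaw_left (a joint): Hinge of the nest's left (+y) jaw, rad: 0 shut (starts at 0 to 0.02), growing as its top is pushed outward, at most 0.25; from 0.06 on it has let go of the shoulder. Axis along the nest's x at y = 17 mm, 20 mm above the nest's origin. Stiff friction hinge, no spring: the jaw stays where the block pushes it.
- jaw_right (a joint): The same for the nest's right (-y) jaw, its axis at y = -17 mm.
- jaw_left_tip (a point): Upper inner edge of the left jaw's lip; shut it is 72 mm above the worktop at nest y = +12 mm. The lip is 6 mm thick and reaches 3 mm over the block's shoulder, 2 mm above it. The jaw is 36 mm long (x); its outer face is at y = 25 mm.
- jaw_right_tip (a point): The same edge of the right jaw, shut at nest y = -12 mm.
- bleed_valve: Bleed valve, fixed: a grey base plate, 80 mm (x) by 96 mm (y) by 12 mm, with a fixed upright black grip (28 mm along x, from y = -27 to -5 mm, top 88 mm above the origin) and beside it on the +y side an upright steel trigger blade 20 mm wide; a steel air pipe leads off to +x. Origin: centre of the plate's underside, on the worktop; z up.
- trigger (a joint): Hinge of the sprung trigger, rad: 0 released, 0.32 squeezed fully in to its stop (above 0.25 counts). Axis along the valve's x at y = 14 mm, 22 mm above the origin; the blade's top moves toward the grip (-y). About 4 N at the pad starts it, 9 N holds it fully in; it springs back by itself.
- trigger_pad (a point): Point on the outer (+y) face of the trigger blade, 75 mm above the worktop, 54 mm from the grip's far (-y) face when released, about 37 mm when squeezed. The blade's top is 94 mm above the worktop.
- beaker: Bystander, loose: small clear glass beaker, 45 mm wide, 58 mm tall; origin at the centre of its underside.
- amber_jar: Bystander, loose: amber bottle with black cap, 38 mm wide, 72 mm tall; origin at the centre of its underside.
- tin: Bystander, loose: white tin with a screw lid, 53 mm wide, 42 mm tall; origin at the centre of its underside.
- dish: Bystander, loose: flat clear petri dish, 61 mm wide, 14 mm tall; origin at the centre of its underside.
There are look-alikes about, which are no part of the job. There is more than one size of the block; the job needs the smaller.

How it is judged:
By the outcome, as a careful person would: the job done as asked, in the order asked, and still so for the second after the job is handed in, while the arm keeps its last pose, push and grip.
It also fails if it takes over 46 s, if anything falls off the work surface, if the arm or the gripper's body presses on something with over 40 N, if the wrist force passes 120 N, or if a joint passes its speed limit or range.

## Robot

A 6-joint arm with a two-finger parallel gripper is mounted at the origin on a cart in front of the work surface, level with it; the furniture and walls round the work are solid. World frame = base frame: x ahead of the robot, y to its left, z up, the work surface at z = 0. Lengths are in mm, angles in degrees, forces in N, time in s.
With the tool pointing down it reaches from about 300 to 850 mm from the base axis. Payload 4.2 kg.
Tool frame: the origin (TCP) lies at the centre of the arm's flange, where the gripper is bolted on; the fingertips stand 191 mm ahead of it and the grasp point (between the pads) lies 172 mm ahead of it; y points along the fingers, x is the direction in which the jaws open and shut, and the axes are right-handed (so a half turn about y gives the same grasp; the last joint's range is limited). The gripper opens to 91 mm and grips with 3 to 60 N. Pads are 32 mm wide; open, the fingers measure 118 mm over their backs; the gripper's body (76 mm by 178 mm) begins 60 mm behind the grasp point.
Start: joints at [-77.177, 18.312, 89.639, -0, 72.044, -1.146], TCP at [138.799, -557.994, 404.776] pointing down, gripper open.
Joint ranges: [-177.97, 177.97], [-48.28, 115.42], [12.27, 149.76], [-77.06, 257.06], [2.81, 150.46], [-146.56, 146.56]. Speed limits (degrees/s): [147.25, 147.25, 180, 180, 180, 180].

## Interface

Orientations are given as [roll, pitch, yaw] about the fixed x, y, z axes, in that order (R = Rz(yaw) Ry(pitch) Rx(roll)).
In Python, from workcell import env gives the robot as it stands.
- The arm moves only by the tool carry_out, never from a script. Its argument "increments" is a list of rows, each a list of 3 entries, a list of its own where there are three numbers: the turn, a rotation vector about the tool's x, y, z in rad, then the shift along the tool's x, y, z in mm, then the closure, from 0 (fully open) to 1 (shut). In form: [[[wx, wy, wz], [dx, dy, dz], claw], ...]. A call has 1 to 10 rows; each row is the pose to reach, as a shift and turn from the pose commanded when the call began, along the tool's axes at that moment; what a row does not reach only later rows make up. A row lasts 1/12 s, in which the tool goes at most 41.7 mm and 7.16 degrees, less where a joint would pass 70% of its speed; a pose out of reach is approached as far as the arm can. A call with a gripper value outside its range is refused whole. The fingers move at their own pace and stop on an object; "force" is the grip in N (left out, the last holds). Time passes only in rows, so rows that repeat a pose let the fingers close. It gives the time, the measured TCP pose, the force and the opening at its end, in the units of the state.
- env.state(): the state, without advancing time (a new reading comes with each control period).
- env.grab_frame(name): name is "scene" or "top"; returns a dict with "frame" (400x640x3 uint8, blue, green, red), "z_map" (400x640 float32, mm along the optical axis (not along the pixel's ray), 0 where there is no reading), "camera_matrix" (3x3 intrinsics, pixels), "k1" (the pictures are not rectified: a ray, as slopes to the right and down, at radius r is drawn at 1 + k1 r^2 times it, then the intrinsics apply), "rvec" (rotation vector, rad) and "tvec" (3), from world to camera coordinates, as OpenCV has them. Camera axes: x right, y down, z forward; pixel columns grow to the right and rows downward; lengths in mm; the calibration is good to about 2 mm. A picture is of the moment at which its call begins.
- env.job_done(): hands the job in, once; it reports no verdict.
The state is a dict: "time_s": time; "qpos": joint angles; "qvel": joint speeds; "effort": joint torques, N m; "ee_pos": TCP position; "ee_rot": TCP orientation; "force": force on the tool from outside, world axes, zero at the start; "torque": the same for the moment, N m; "gripper_width": finger opening in mm.
Only numpy, scipy, OpenCV 4.12 (cv2) and the standard library are available. Lean on these libraries where they do the work, as an engineer would, in place of code of your own. Each camera call takes 0.05 s, during which the arm holds its last target. There are 200 camera calls.

## Working session

There is one attempt and no reset: what is moved stays moved. The work goes in short steps, Python scripts to look and compute and a tool call to move; the robot and the scene stay as the last step left them, time stands still between calls to the robot, and variables do not carry over. Pictures are saved under pics/ and viewed, about 8 in all and at most 12, crops included, and the job is handed in when it is done.

Besides the shell and the picture viewer there is one more tool, called after "Call:" by a JSON object that holds its "fn" and its "kwargs", one argument or row to a line. carry_out: Moves the arm, as the interface text tells. Its arguments: {"type":"object","properties":{"increments":{"type":"array","items":{"type":"array"}},"force":{"type":"number"}},"required":["increments"]}

```bash
mkdir -p pics; cat > h.py <<'E'
import numpy as np,cv2
from workcell import env
def grab(n):
    f=env.grab_frame(n); f['R']=cv2.Rodrigues(np.array(f['rvec'],float))[0]; f['t']=np.array(f['tvec'],float).ravel(); f['K']=np.array(f['camera_matrix'],float); return f
def undist(f,uv):
    p=(np.atleast_2d(uv).astype(float)-f['K'][:2,2])/[f['K'][0,0],f['K'][1,1]]
    q=p.copy()
    for _ in range(15): q=p/(1+f['k1']*(q**2).sum(1,keepdims=True))
    return q
def pts(f,uv,z): # z depth array
    q=undist(f,uv); c=np.c_[q,np.ones(len(q))]*np.reshape(z,(-1,1)); return (c-f['t'])@f['R']
def plane(f,uv,h):
    q=undist(f,uv); d=np.c_[q,np.ones(len(q))]@f['R']; o=-f['R'].T@f['t']; return o+d*((h-o[2])/d[:,2])[:,None]
def cloud(f):
    v,u=np.mgrid[:400,:640]; P=pts(f,np.c_[u.ravel(),v.ravel()],f['z_map'].ravel()).reshape(400,640,3); P[f['z_map']<=0]=np.nan; return P
def proj(f,P):
    c=np.atleast_2d(P)@f['R'].T+f['t']; q=c[:,:2]/c[:,2:]; q=q*(1+f['k1']*(q**2).sum(1,keepdims=True)); return q*[f['K'][0,0],f['K'][1,1]]+f['K'][:2,2]
E
python3 - <<'E'
from h import *
import pickle
d={}
for n in('scene','top'):
    f=grab(n); d[n]=f; cv2.imwrite(f'pics/{n}0.png',f['frame']); print(n,-f['R'].T@f['t'],f['R'][2])
pickle.dump(d,open('f0.pkl','wb')); print(env.state())
E
```

```text
scene [-104.10888979  905.5318591   634.6375546 ] [ 0.60335285 -0.58980836 -0.53674151]
top [ 459.57720292  310.84317323 1196.04266214] [ 0.05686753  0.00602178 -0.99836357]
{'time_s': 0.1, 'qpos': array([-7.71771811e+01,  1.83488172e+01,  8.96975636e+01,  4.07579765e-04,
        7.20434145e+01, -1.14859016e+00]), 'qvel': array([-0.08008634, -0.07290399, -0.26537345,  0.0303772 , -0.09817252,
        0.00981692]), 'effort': array([-2.61863097e-04, -4.13332558e+01, -2.32508522e+01,  7.29825860e-02,
        4.22024424e-02, -5.72277304e-05]), 'ee_pos': array([ 138.77277364, -557.86565712,  404.00825285]), 'ee_rot': array([-8.99978126e+01,  8.97693971e-02, -7.60287152e+01]), 'force': array([ 0.53863599,  0.74627701, -1.00924565]), 'torque': array([ 0.02680226,  0.00131006, -0.0144851 ]), 'gripper_width': 91.31757605277095}
```

View pics/scene0.png

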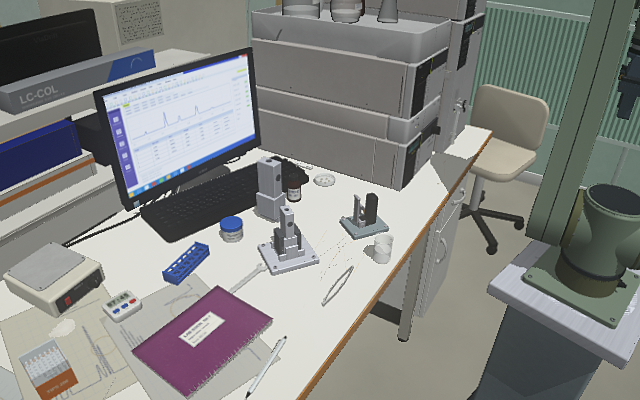

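View pics/top0.png

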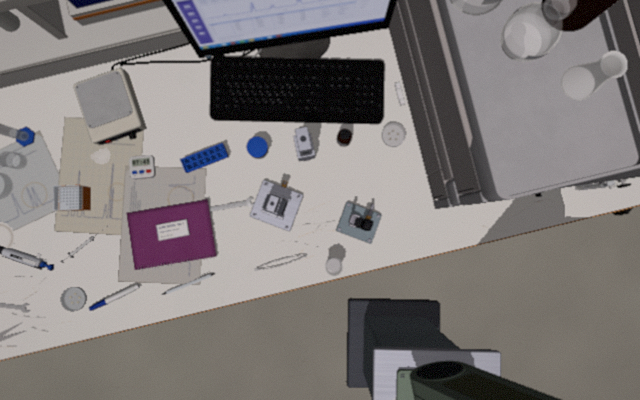

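```bash
python3 - <<'E'
from h import *
import pickle
d=pickle.load(open('f0.pkl','rb'))
a=cv2.resize(d['top']['frame'][115:275,235:405],None,fx=3.4,fy=3.4,interpolation=cv2.INTER_CUBIC)
b=cv2.resize(d['scene']['frame'][140:280,230:400],None,fx=3.4,fy=3.4,interpolation=cv2.INTER_CUBIC)
cv2.imwrite('pics/crop1.png',a); cv2.imwrite('pics/crop2.png',b)
f=d['top'];P=cloud(f)
for y in range(120,280,4): print(y,' '.join('%4.0f'%v if v==v else '  --' for v in P[y,236:400:4,2]))
E
```

```text
120    4    1    3   10   10   11    7    4    6    7    8    8   11    9    8    5    7    9   11    7    8    9   13   12   11   12   13   11    9   17   10   14    8   13   10    8   12    0    1   -0    1
124   -6   -2   -4   -2   -4   -1   -1   -3   -0    1    1   -3    0    1   -4   -2    0   -4   -0   -2   -6   -4   -0   -1    1   -3    2   -1    0    2   -2   -1   -5   -6   -0    0   -2   -1   15   14   10
128    0    1   -2   -3    1   -5   -2   -5   -3    0    1   -1   -5    1   -1    1  155  155   -2   -5   -3   -2   -4    1   -1    2   -0   -1   -1   -4   -0   -2   -3    1    1    1   -2   10   10   13   12
132   -2   -2   -6    5   -3   -3   -1    1   -1   -2   -1   -2   -3    0   -2  157  160  160  157   -2   -1   -5   -3   -2   -3   -1   53   72   69   -5   -0   -1   -2   -6    1    1   -5   13   11   13    9
136    2   -6   -2   -0   -1   40   -4   -4   -0    5   -1    1    1   -2   -1   71  155  159  154   -1   -3   -4    0    2   -2   -2   58   71   69   49   -1   -2   -2    0   -3   -5   -2   16   15   17   17
140   -5   -1    1   -3   40   40   39   45   -3   -2  
[... 6559 characters left out ...]
 29   -4   -5   -4   -4    1    2   -1    2   -4   -1   -2    1    2   -2
268   -2   -4   -0   -1   -3   10   -4    0    5   -1   -3   -1    0    0    1    0   -2   -2    1   -1   -6   -3   -4   26   30   29   26   -1    0    0    1   -0    2   -5    3   -4    1 -755 -754 -757 -750
272   -0   -2   -1    1    0   -0   -2   -0    1    0   -1   -0   -0   -2   -3   -1    2    2    2   -4    1   -1   -2   53   28   33   54   -3   -1   -3   -0    2    0 -745 -742 -743 -744 -742 -745 -743 -750
276   -4    3   -1   -3   -2   -2   -4   -0    1   -4   -0    1   -6   -1    0   -5   -2   -1    0   -4   -2    4   -3   -3    0   -1   -1   -2   -0 -752 -748 -751 -748 -749 -741 -752 -758 -755 -754 -754 -756
```

View pics/crop1.png

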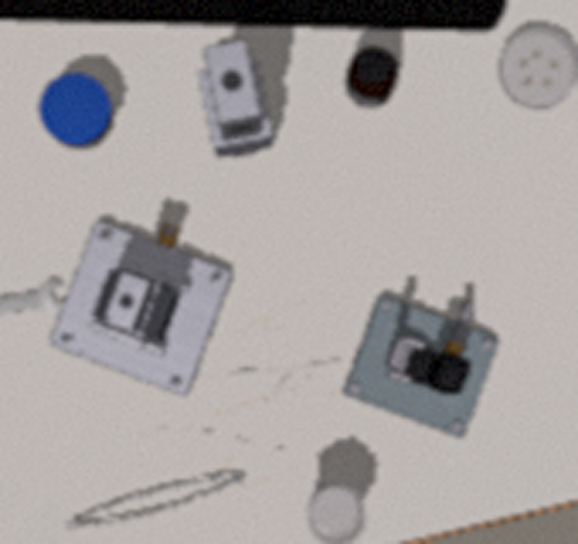

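View pics/crop2.png

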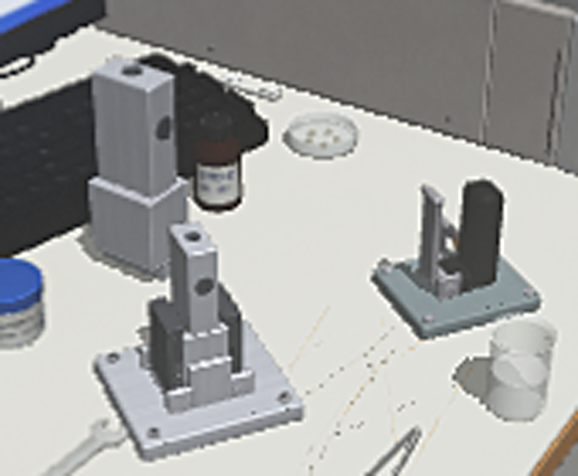

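```bash
python3 - <<'E'
from h import *
import pickle
d=pickle.load(open('f0.pkl','rb'));f=d['top'];P=cloud(f);g=d['scene'];Q=cloud(g)
def plate(name,c,h):
    uv=np.array(c)/3.4+[235,115]-0.35
    W=plane(f,uv,h)[:,:2]; xy=W.mean(0)
    ex=(W[0]-W[3]+W[1]-W[2]);ey=(W[0]-W[1]+W[3]-W[2])
    print(name,xy.round(1),'yawx',np.degrees(np.arctan2(ex[1],ex[0])),'yawy-90',np.degrees(np.arctan2(ey[1],ey[0]))-90,'len',np.linalg.norm(ex)/2,np.linalg.norm(ey)/2)
    return xy
n=plate('nest',[(100,217),(232,265),(185,393),(52,343)],14)
v=plate('valve',[(388,291),(498,331),(462,436),(345,392)],12)
for F,C,nm in((f,P,'top'),(g,Q,'scene')):
  for c,lo,hi,l in((n,112,140,'neck top'),(n,60,82,'jaws'),(v,78,110,'grip+blade')):
    m=(np.hypot(C[...,0]-c[0],C[...,1]-c[1])<60)&(C[...,2]>lo)&(C[...,2]<hi)
    p=C[m]; r=cv2.minAreaRect(p[:,:2].astype(np.float32)) if len(p)>4 else None
    print(nm,l,m.sum(),np.median(p,0).round(1),r)
# depth-based xy of worktop in scene vs top agreement
for nm,F in(('top',f),('scene',g)):
    print(nm,proj(F,np.array([[*n,124],[*v,12],[*n,14]])))
E
```

```text
nest [505.6 412.3] yawx -18.836538256528172 yawy-90 -18.83579166596914 len 100.47463864858268 104.98520052904892
valve [467.9 203. ] yawx -19.835360275897617 yawy-90 -18.88822838870074 len 81.76734791848699 89.45573905505113
top neck top 140 [503.7 412.8 123. ] ((503.9582824707031, 412.865478515625), (19.85753059387207, 35.33169937133789), 70.002197265625)
top jaws 171 [501.9 402.2  70.6] ((503.75238037109375, 412.6178894042969), (50.51974105834961, 39.560367584228516), 70.88053131103516)
top grip+blade 134 [463.9 191.4  86.5] ((466.201904296875, 204.7189178466797), (55.31830978393555, 27.606739044189453), 71.98261260986328)
scene neck top 153 [495.6 418.6 123.4] ((501.8371276855469, 415.639404296875), (20.69228744506836, 37.95857620239258), 72.43336486816406)
scene jaws 301 [491.2 424.5  71.5] ((500.8911437988281, 415.98504638671875), (50.87073516845703, 39.00686264038086), 70.33314514160156)
scene grip+blade 133 [462.2 199.4  86.2] ((463.3056640625, 208.88323974609375), (53.82298278808594, 28.635509490966797), 72.24315643310547)
top [[272.4118726  202.18522928]
 [359.13244428 221.23613474]
 [276.48045574 204.16043294]]
scene [[286.13548292 208.46249518]
 [363.23148648 221.82892991]
 [287.35806469 250.07166046]]
```

```bash
python3 - <<'E'
from h import *
import pickle
d=pickle.load(open('f0.pkl','rb'))
for n in d:
    P=cloud(d[n]).reshape(-1,3)
    P=P[(P[:,2]>120)&(P[:,0]>200)&(P[:,0]<900)&(np.abs(P[:,1])<650)]
    for a in range(-600,600,100):
        q=P[(P[:,1]>a)&(P[:,1]<a+100)]
        if len(q)>20: print(n,a,len(q),'xmin',np.percentile(q[:,0],1).round(),'zmax',np.percentile(q[:,2],99).round())
E
ls -la
```

```text
scene -600 214 xmin 616.0 zmax 455.0
scene -500 715 xmin 590.0 zmax 460.0
scene -400 1027 xmin 555.0 zmax 472.0
scene -300 3210 xmin 558.0 zmax 472.0
scene -200 2218 xmin 532.0 zmax 468.0
scene -100 2281 xmin 505.0 zmax 469.0
scene 0 14712 xmin 504.0 zmax 462.0
scene 100 2200 xmin 820.0 zmax 456.0
scene 300 466 xmin 619.0 zmax 160.0
scene 400 109 xmin 483.0 zmax 126.0
scene 500 690 xmin 890.0 zmax 331.0
top -400 176 xmin 556.0 zmax 169.0
top -300 3754 xmin 563.0 zmax 439.0
top -200 9699 xmin 544.0 zmax 509.0
top -100 11450 xmin 519.0 zmax 558.0
top 0 15522 xmin 510.0 zmax 478.0
top 100 1370 xmin 827.0 zmax 426.0
top 300 329 xmin 547.0 zmax 161.0
top 400 125 xmin 486.0 zmax 128.0
top 500 290 xmin 893.0 zmax 263.0
total 3520
drwxr-xr-x  3 agent agent    4096 Dec  5 11:02 .
drwxr-xr-x 23 root  root     4096 Dec  5 11:02 ..
-rw-r--r--  1 agent agent 3585449 Dec  5 11:02 f0.pkl
-rw-r--r--  1 agent agent    1002 Dec  5 11:02 h.py
drwxr-xr-x  2 agent agent    4096 Dec  5 11:03 pics
```

```bash
cat > plan.py <<'E'
# usage: plan.py  "x,y,z,yaw[,tilt]" ... : rows (turn rad, shift mm) from last commanded pose; last becomes the new commanded pose with 'commit'
import sys,json,os,numpy as np
from scipy.spatial.transform import Rotation as Ro
def rot(yaw,tilt): return Ro.from_euler('z',yaw,degrees=True)*Ro.from_euler('x',-90,degrees=True)*Ro.from_rotvec([0,0,tilt])
# tilt about tool z (rad)
if os.path.exists('cmd.json'): c=json.load(open('cmd.json')); p=np.array(c['p']); R=Ro.from_quat(c['q'])
else: p=np.array([138.799,-557.994,404.776]); R=rot(-76.03,0)
for a in [s for s in sys.argv[1:] if s!='commit']:
    v=[float(k) for k in a.split(',')]+[0]
    T=rot(v[3],v[4]); w=np.round((R.inv()*T).as_rotvec(),3); s=np.round(R.inv().apply(np.array(v[:3])-p),1)
    print([w.tolist(),s.tolist()])
if 'commit' in sys.argv:
    json.dump({'p':(p+R.apply(s)).tolist(),'q':(R*Ro.from_rotvec(w)).as_quat().tolist()},open('cmd.json','w'))
E
python3 plan.py 310,-250,405,-20 commit; python3 plan.py 385,60,405,45 commit;python3 plan.py 462,198.5,330,70.5 commit
```

```text
[[0.0, -0.978, 0.0], [-257.6, -0.2, 240.5]]
[[0.0, -1.134, 0.0], [-35.5, -0.0, 316.9]]
[[0.0, -0.445, 0.0], [152.4, 75.0, 43.6]]
```

Call:
{"fn": "carry_out", "kwargs": {
  "increments": [
    [[0,-0.978,0],[-257.6,-0.2,240.5],0],
    [[0,-0.978,0],[-257.6,-0.2,240.5],0],
    [[0,-0.978,0],[-257.6,-0.2,240.5],0],
    [[0,-0.978,0],[-257.6,-0.2,240.5],0],
    [[0,-0.978,0],[-257.6,-0.2,240.5],0],
    [[0,-0.978,0],[-257.6,-0.2,240.5],0],
    [[0,-0.978,0],[-257.6,-0.2,240.5],0],
    [[0,-0.978,0],[-257.6,-0.2,240.5],0],
    [[0,-0.978,0],[-257.6,-0.2,240.5],0],
    [[0,-0.978,0],[-257.6,-0.2,240.5],0]
  ]
}}

```text
time_s: 0.93
ee_pos: [310.8, -247.0, 404.8]
ee_rot: [-89.9, 0.0, -19.7]
force: [-0.9, -1.4, 0.0]
gripper_width: 91.1
```

Call:
{"fn": "carry_out", "kwargs": {
  "increments": [
    [[0,-1.134,0],[-35.5,0,316.9],0],
    [[0,-1.134,0],[-35.5,0,316.9],0],
    [[0,-1.134,0],[-35.5,0,316.9],0],
    [[0,-1.134,0],[-35.5,0,316.9],0],
    [[0,-1.134,0],[-35.5,0,316.9],0],
    [[0,-1.134,0],[-35.5,0,316.9],0],
    [[0,-1.134,0],[-35.5,0,316.9],0],
    [[0,-1.134,0],[-35.5,0,316.9],0],
    [[0,-1.134,0],[-35.5,0,316.9],0],
    [[0,-1.134,0],[-35.5,0,316.9],0]
  ]
}}

```text
time_s: 1.77
ee_pos: [385.5, 60.7, 404.6]
ee_rot: [-90.0, 0.1, 45.3]
force: [-0.2, -1.0, -0.1]
gripper_width: 91.5
```

Call:
{"fn": "carry_out", "kwargs": {
  "increments": [
    [[0,-0.445,0],[152.4,75,43.6],0],
    [[0,-0.445,0],[152.4,75,43.6],0],
    [[0,-0.445,0],[152.4,75,43.6],0],
    [[0,-0.445,0],[152.4,75,43.6],0],
    [[0,-0.445,0],[152.4,75,43.6],0],
    [[0,-0.445,0],[152.4,75,43.6],0],
    [[0,-0.445,0],[152.4,75,43.6],0]
  ]
}}

```text
time_s: 2.35
ee_pos: [462.1, 197.3, 329.5]
ee_rot: [-89.9, 0.1, 70.3]
force: [0.1, -0.5, 0.3]
gripper_width: 91.4
```

```bash
python3 - <<'E'
from h import *
g=grab('scene');s=env.state();print(s['ee_pos'],s['ee_rot'],s['force'])
cv2.imwrite('pics/c5.png',cv2.resize(g['frame'][110:270,290:450],None,fx=3.6,fy=3.6,interpolation=cv2.INTER_CUBIC))
C=cloud(g)
# gripper tips vs expected: tip centre and points of finger
import numpy as np
m=(np.hypot(C[...,0]-464,C[...,1]-206)<75)&(C[...,2]>112)&(C[...,2]<215)
v,u=np.where(m);print(m.sum(),C[m].min(0),C[m].max(0))
th=np.radians(70.5);a=(C[m][:,:2]-[462,198.5])@[np.cos(th),np.sin(th)];b=(C[m][:,:2]-[462,198.5])@[np.sin(th),-np.cos(th)]
print(np.histogram(a,np.arange(-75,80,6)));print(np.percentile(b,[2,50,98]))
E
```

```text
[461.86426051 196.98500994 330.14227006] [-8.99865408e+01  6.79231869e-02  7.02904059e+01] [ 0.70355416 -0.38831398 -0.6250711 ]
627 [423.3450529  144.46338303 138.84394727] [496.75664103 264.03879583 214.79380619]
(array([  0,   0,  21,  85, 249,   0,   0,   0,   0,   0,   0,   0,   0,
         0,   0,   0,   0,   0,   0,   4,  54, 177,  37,   0,   0]), array([-75, -69, -63, -57, -51, -45, -39, -33, -27, -21, -15,  -9,  -3,
         3,   9,  15,  21,  27,  33,  39,  45,  51,  57,  63,  69,  75]))
[-20.10453145 -11.5682093   14.74580475]
```

View pics/c5.png

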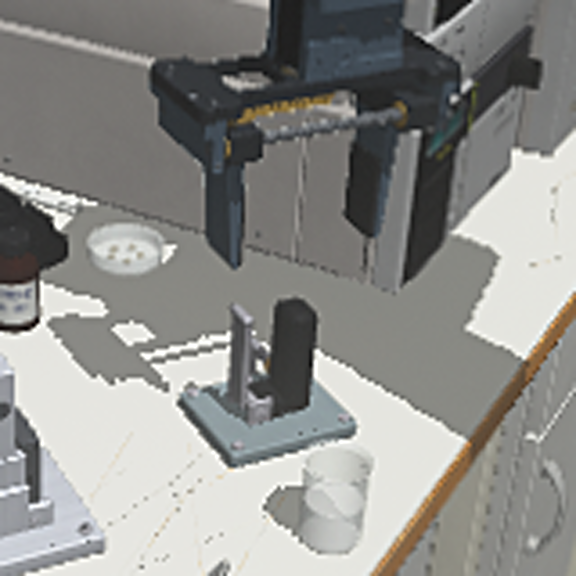

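Call:
{"fn": "carry_out", "kwargs": {
  "increments": [
    [[0,0,0],[0,35,0],0],
    [[0,0,0],[0,68,0],0],
    [[0,0,0],[0,70,0],0.2],
    [[0,0,0],[0,70,0],0.35]
  ],
  "force": 25
}}

```text
time_s: 2.73
ee_pos: [461.3, 197.0, 259.8]
ee_rot: [-89.9, 0.1, 70.3]
force: [0.0, 0.7, -0.4]
gripper_width: 81.0
```

Call:
{"fn": "carry_out", "kwargs": {
  "increments": [
    [[0,0,0],[0,0,0],0.65],
    [[0,0,0],[0,0,0],0.65],
    [[0,0,0],[0,0,0],0.65],
    [[0,0,0],[0,0,0],0.65]
  ],
  "force": 25
}}

```text
time_s: 3.07
ee_pos: [463.1, 199.3, 262.2]
ee_rot: [-90.3, -0.3, 70.4]
force: [2.2, 4.5, 2.7]
gripper_width: 54.1
```

Call:
{"fn": "carry_out", "kwargs": {
  "increments": [
    [[0,0,0],[0,0,0],0.65],
    [[0,0,0],[0,0,0],0.65],
    [[0,0,0],[0,0,0],0.65],
    [[0,0,0],[0,0,0],0.65],
    [[0,0,0],[0,0,0],0.65]
  ],
  "force": 25
}}

```text
time_s: 3.48
ee_pos: [462.5, 197.4, 261.9]
ee_rot: [-90.2, 0.1, 70.6]
force: [0.2, -7.0, 11.3]
gripper_width: 37.3
```

```bash
python3 - <<'E'
from h import *
g=grab('scene');s=env.state();print(s['ee_pos'],s['ee_rot'],s['force'],s['torque'],s['gripper_width'])
cv2.imwrite('pics/c6.png',cv2.resize(g['frame'][130:250,310:430],None,fx=4.5,fy=4.5,interpolation=cv2.INTER_CUBIC))
E
```

```text
[462.54473793 197.37150825 261.93045084] [-90.23449051   0.11412772  70.61176104] [-0.58525983 -6.37504062 11.74163188] [-0.82396084 -0.32329344  0.14206305] 37.078267742948874
```

View pics/c6.png

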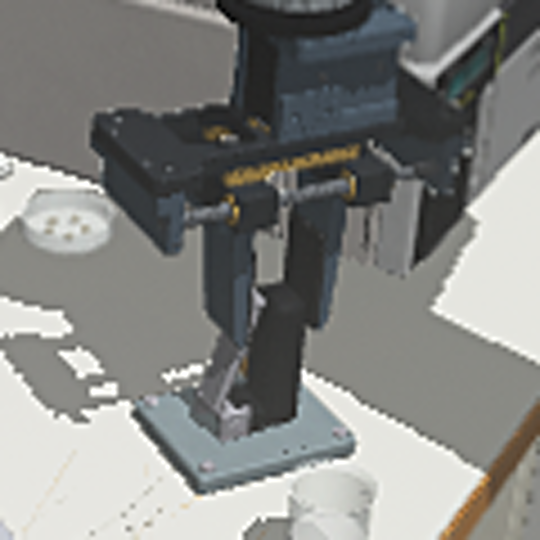

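Call:
{"fn": "carry_out", "kwargs": {
  "increments": [
    [[0,0,0],[0,0,0],0.65],
    [[0,0,0],[0,0,0],0.65],
    [[0,0,0],[0,0,0],0.65]
  ],
  "force": 35
}}

```text
time_s: 3.78
ee_pos: [462.5, 197.3, 261.9]
ee_rot: [-90.2, 0.1, 70.6]
force: [0.4, -7.3, 11.7]
gripper_width: 36.7
```

Call:
{"fn": "carry_out", "kwargs": {
  "increments": [
    [[0,0,0],[0,0,0],0],
    [[0,0,0],[0,0,0],0],
    [[0,0,0],[0,0,0],0],
    [[0,0,0],[0,0,0],0],
    [[0,0,0],[0,0,0],0],
    [[0,0,0],[0,0,0],0],
    [[0,0,0],[0,0,0],0],
    [[0,0,0],[0,0,0],0],
    [[0,0,0],[0,-60,0],0],
    [[0,0,0],[0,-100,0],0]
  ]
}}

```text
time_s: 4.62
ee_pos: [460.8, 197.8, 341.5]
ee_rot: [-89.6, 0.4, 70.5]
force: [0.5, 1.2, 0.3]
gripper_width: 91.2
```

```bash
python3 - <<'E'
from h import *
g=grab('scene');s=env.state();print(s['ee_pos'],s['force'],s['gripper_width'])
C=cloud(g)
m=(np.hypot(C[...,0]-464,C[...,1]-206)<60)&(C[...,2]>78)&(C[...,2]<110)
p=C[m];print(m.sum(),cv2.minAreaRect(p[:,:2].astype(np.float32)))
cv2.imwrite('pics/c7.png',cv2.resize(g['frame'][110:280,250:420],None,fx=3.3,fy=3.3,interpolation=cv2.INTER_CUBIC))
E
sed -i 's/x/x/' plan.py; python3 - <<'E'
E
python3 plan.py 462,198.5,360,70.5 commit; python3 plan.py 503.2,413.8,360,70.5
```

```text
[463.15125081 198.83720336 351.20356953] [2.69231497 1.07693915 5.91820278] 91.19952065353799
132 ((464.6070861816406, 207.3448486328125), (57.223480224609375, 26.956418991088867), 65.7247314453125)
[[0.0, -0.0, 0.0], [-0.0, -30.0, -0.0]]
[[0.0, -0.0, 0.0], [216.7, -0.0, 33.1]]
```

Call:
{"fn": "carry_out", "kwargs": {
  "increments": [
    [[0,0,0],[40,0,5],0],
    [[0,0,0],[81,0,12],0],
    [[0,0,0],[122,0,18],0],
    [[0,0,0],[163,0,25],0],
    [[0,0,0],[200,0,31],0],
    [[0,0,0],[216.7,0,33],0],
    [[0,0,0],[216.7,0,33],0],
    [[0,0,0],[216.7,0,33],0]
  ]
}}

```text
time_s: 5.33
ee_pos: [502.9, 414.0, 341.9]
ee_rot: [-89.9, 0.2, 70.6]
force: [0.6, 0.6, 0.4]
gripper_width: 91.3
```

```bash
python3 - <<'E'
from h import *
import pickle
f=grab('top');g=grab('scene');s=env.state();print(s['ee_pos'],s['ee_rot'],s['force'])
th=np.radians(70.5);ax=np.array([np.cos(th),np.sin(th)]);ay=np.array([np.sin(th),-np.cos(th)])
for F in (g,f):
    C=cloud(F);D=C[...,:2]-s['ee_pos'][:2];a=D@ax;b=D@ay
    for lo,hi in((112,136),(64,80),(138,200)):
        m=(abs(a)<70)&(abs(b)<30)&(C[...,2]>lo)&(C[...,2]<hi)
        if m.sum()>5: print(lo,m.sum(),'a',np.percentile(a[m],[3,50,97]).round(1),'b',np.percentile(b[m],[3,50,97]).round(1))
cv2.imwrite('pics/c8.png',cv2.resize(g['frame'][130:300,230:400],None,fx=3.4,fy=3.4,interpolation=cv2.INTER_CUBIC))
E
```

```text
[502.97183474 412.54024748 342.63045609] [-89.95178307   0.15115607  70.44412603] [ 0.81830597 -0.59259519 -0.35369532]
112 153 a [-6.8  4.1 12.4] b [-21.1  -8.6  14.2]
64 232 a [-21.2  11.2  27.2] b [-20.7 -12.7  13.8]
138 397 a [-55.1 -45.2  58.1] b [-20.2 -15.9  13. ]
```

View pics/c8.png

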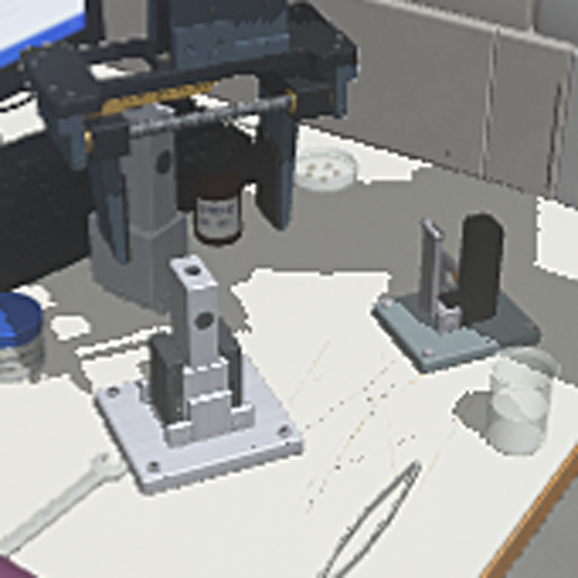

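Call:
{"fn": "carry_out", "kwargs": {
  "increments": [
    [[0,0,0],[1,35,0],0.3],
    [[0,0,0],[1,65,0],0.6],
    [[0,0,0],[1,65,0],0.7],
    [[0,0,0],[1,65,0],0.7],
    [[0,0,0],[1,65,0],0.7],
    [[0,0,0],[1,65,0],0.7],
    [[0,0,0],[1,65,0],0.7],
    [[0,0,0],[1,65,0],0.7]
  ],
  "force": 6
}}

```text
time_s: 6.1
ee_pos: [503.9, 414.8, 279.9]
ee_rot: [-90.1, -0.1, 70.5]
force: [-0.1, -0.5, 0.3]
gripper_width: 40.7
```

Call:
{"fn": "carry_out", "kwargs": {
  "increments": [
    [[0,0,0],[0,0,0],1],
    [[0,0,0],[0,0,0],1],
    [[0,0,0],[0,0,0],1],
    [[0,0,0],[0,0,0],1]
  ],
  "force": 6
}}

```text
time_s: 6.43
ee_pos: [503.6, 414.6, 278.4]
ee_rot: [-90.0, 0.0, 70.5]
force: [-0.8, -0.7, 2.2]
gripper_width: 19.9
```

Call:
{"fn": "carry_out", "kwargs": {
  "increments": [
    [[0,0,0],[0,0,0],1],
    [[0,0,0],[0,0,0],1],
    [[0,0,0.03],[7.9,-0.1,0],1],
    [[0,0,0.06],[15.8,0.1,0],1],
    [[0,0,0.08],[21.1,0.3,0],1],
    [[0,0,0.08],[21.1,0.3,0],1]
  ],
  "force": 50
}}

```text
time_s: 6.93
ee_pos: [510.6, 434.3, 277.9]
ee_rot: [-90.0, 4.9, 70.5]
force: [-1.2, -5.1, 5.4]
gripper_width: 19.8
```

Call:
{"fn": "carry_out", "kwargs": {
  "increments": [
    [[0,0,0.03],[7.9,-0.1,0],1],
    [[0,0,0.06],[15.8,0.1,0],1],
    [[0,0,0.09],[23.8,0.4,0],1],
    [[0,0,0.09],[23.8,0.4,0],1],
    [[0,0,0.09],[23.8,0.4,0],1]
  ]
}}

```text
time_s: 7.35
ee_pos: [518.4, 456.3, 275.3]
ee_rot: [-90.0, 10.0, 70.5]
force: [-0.5, -4.9, 3.8]
gripper_width: 19.7
```

Call:
{"fn": "carry_out", "kwargs": {
  "increments": [
    [[0,0,-0.04],[-10.5,0.5,0],1],
    [[0,0,-0.08],[-21.1,1.4,0],1],
    [[0,0,-0.12],[-31.6,2.7,0],1],
    [[0,0,-0.15],[-39.4,4.0,0],1],
    [[0,0,-0.17],[-44.6,5.0,0],1],
    [[0,0,-0.17],[-44.6,5.0,0],1],
    [[0,0,-0.17],[-44.6,5.0,0],1]
  ]
}}

```text
time_s: 7.93
ee_pos: [503.5, 414.1, 278.4]
ee_rot: [-90.0, 0.1, 70.5]
force: [-2.0, -3.7, 3.6]
gripper_width: 19.8
```

```bash
python3 - <<'E'
from h import *
g=grab('scene');s=env.state();print(s['ee_pos'],s['ee_rot'],s['force'],s['torque'],s['gripper_width'])
cv2.imwrite('pics/c9.png',cv2.resize(g['frame'][150:280,230:360],None,fx=4.3,fy=4.3,interpolation=cv2.INTER_CUBIC))
E
```

```text
[503.50849273 414.34640242 278.36128146] [-89.97857842   0.15164309  70.47808712] [-2.28687748 -4.31459188  4.69995778] [-1.02060547  0.26198235 -0.04731016] 19.86234840510879
```

View pics/c9.png

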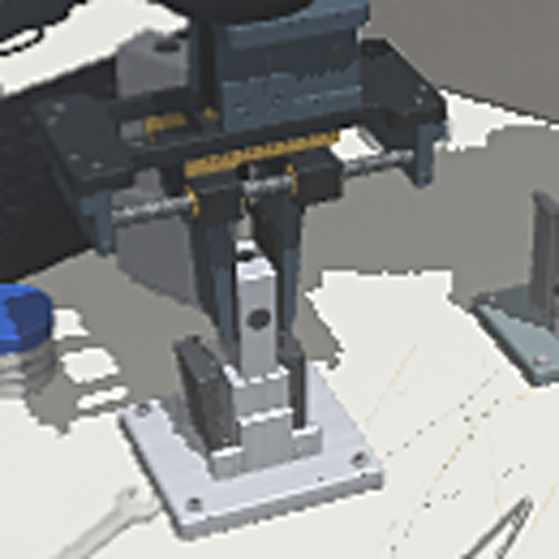

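Call:
{"fn": "carry_out", "kwargs": {
  "increments": [
    [[0,0,-0.03],[-7.9,-0.1,0],1],
    [[0,0,-0.06],[-15.8,0.1,0],1],
    [[0,0,-0.09],[-23.8,0.4,0],1],
    [[0,0,-0.12],[-31.7,1.1,0],1],
    [[0,0,-0.15],[-39.6,1.9,0],1],
    [[0,0,-0.17],[-44.8,2.6,0],1],
    [[0,0,-0.17],[-44.8,2.6,0],1],
    [[0,0,-0.17],[-44.8,2.6,0],1]
  ]
}}

```text
time_s: 8.65
ee_pos: [489.0, 373.3, 275.7]
ee_rot: [-90.0, -9.8, 70.5]
force: [0.6, 2.8, -1.3]
gripper_width: 19.5
```

Call:
{"fn": "carry_out", "kwargs": {
  "increments": [
    [[0,0,0.04],[10.5,0.5,0],1],
    [[0,0,0.08],[21.1,1.4,0],1],
    [[0,0,0.12],[31.6,2.7,0],1],
    [[0,0,0.15],[39.4,4.0,0],1],
    [[0,0,0.17],[44.6,5.0,0],1],
    [[0,0,0.17],[44.6,5.0,0],1],
    [[0,0,0.17],[44.6,5.0,0],1]
  ]
}}

```text
time_s: 9.23
ee_pos: [503.9, 415.1, 278.4]
ee_rot: [-90.0, 0.0, 70.5]
force: [-0.3, -0.9, 3.3]
gripper_width: 19.8
```

```bash
python3 - <<'E'
from h import *
g=grab('scene');s=env.state();print(s['ee_pos'],s['ee_rot'],s['force'],s['torque'],s['gripper_width'])
cv2.imwrite('pics/c10.png',cv2.resize(g['frame'][150:280,230:360],None,fx=4.3,fy=4.3,interpolation=cv2.INTER_CUBIC))
E
```

```text
[503.82842325 414.8763713  278.37426352] [-9.00378554e+01 -3.28059209e-03  7.04946192e+01] [-0.11667437 -1.06630767  2.15504755] [-0.1394015  -0.13619141 -0.00111397] 20.009087458719463
```

View pics/c10.png

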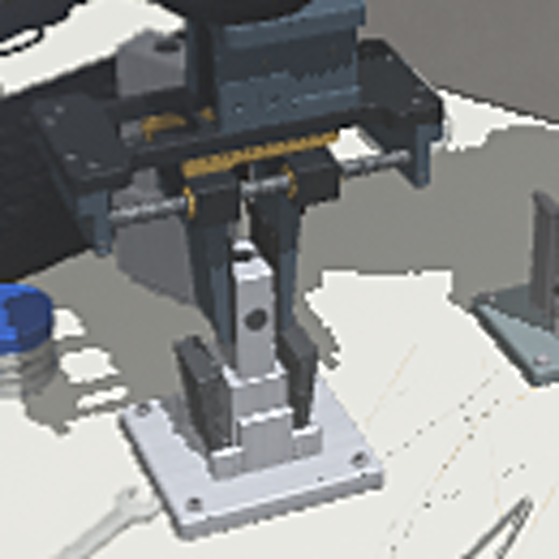

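Call:
{"fn": "carry_out", "kwargs": {
  "increments": [
    [[0,0,0],[0,-2,0],1],
    [[0,0,0],[0,-4,0],1],
    [[0,0,0],[0,-7,0],1],
    [[0,0,0],[0,-10,0],1]
  ]
}}

```text
time_s: 9.62
ee_pos: [503.5, 414.5, 287.9]
ee_rot: [-90.0, 0.0, 70.5]
force: [1.5, -0.7, -3.9]
gripper_width: 19.5
```

Call:
{"fn": "carry_out", "kwargs": {
  "increments": [
    [[0,0,0],[0,-8,0],1],
    [[0,0,0],[0,-18,0],1],
    [[0,0,0],[0,-30,0],1],
    [[0,0,0],[0,-42,0],1],
    [[0,0,0],[0,-54,0],1],
    [[0,0,0],[0,-64,0],1],
    [[0,0,0],[0,-70,0],1],
    [[0,0,0],[0,-73,0],1],
    [[0,0,0],[0,-73,0],1],
    [[0,0,0],[0,-73,0],1]
  ]
}}

```text
time_s: 10.45
ee_pos: [503.5, 414.7, 360.9]
ee_rot: [-90.0, 0.0, 70.5]
force: [-0.5, 0.1, -3.6]
gripper_width: 20.2
```

Call:
{"fn": "carry_out", "kwargs": {
  "increments": [
    [[0,0,0],[0,0,0],1],
    [[0,0,0],[0,0,0],1],
    [[0,0,0],[0,0,0],1]
  ]
}}

```text
time_s: 10.7
ee_pos: [503.6, 414.7, 360.6]
ee_rot: [-90.0, 0.1, 70.5]
force: [-0.1, 0.5, -3.8]
gripper_width: 20.2
```

```bash
python3 - <<'E'
from h import *
g=grab('scene');s=env.state();print(s['ee_pos'],s['ee_rot'],s['force'],s['qvel'].round(2),s['gripper_width'])
cv2.imwrite('pics/c11.png',cv2.resize(g['frame'][110:280,230:400],None,fx=3.4,fy=3.4,interpolation=cv2.INTER_CUBIC))
C=cloud(g)
m=(np.hypot(C[...,0]-502,C[...,1]-415)<60)&(C[...,2]>50)&(C[...,2]<150)
print(np.histogram(C[m][:,2],np.arange(50,151,4)))
# tips of jaws in nest frame
th=np.radians(70.5);ax=np.array([np.cos(th),np.sin(th)]);m=(np.hypot(C[...,0]-502,C[...,1]-415)<60)&(C[...,2]>62)&(C[...,2]<80)
a=(C[m][:,:2]-[501.8,415.6])@ax;print(np.histogram(a,np.arange(-44,45,4)))
E
```

```text
[503.65653948 414.70400523 360.70854013] [-8.99725085e+01  5.30781644e-02  7.04702383e+01] [-0.11418147 -0.25561146 -3.84510033] [ 0.03 -0.13 -0.24 -0.02  0.05 -0.07] 19.74673073522834
(array([ 28,  24,  27,  20,  40, 114,   0,   0,   0,   0,   0,   2,  10,
        14,  21,  33,  29,  34,  30,  35,  33,  31,  34,  38,  56]), array([ 50,  54,  58,  62,  66,  70,  74,  78,  82,  86,  90,  94,  98,
       102, 106, 110, 114, 118, 122, 126, 130, 134, 138, 142, 146, 150]))
(array([ 0,  0,  3, 20, 22, 27, 10,  0,  0,  0,  0,  0,  0,  0,  0,  6, 28,
       23, 35,  0,  0,  0]), array([-44, -40, -36, -32, -28, -24, -20, -16, -12,  -8,  -4,   0,   4,
         8,  12,  16,  20,  24,  28,  32,  36,  40,  44]))
```

View pics/c11.png

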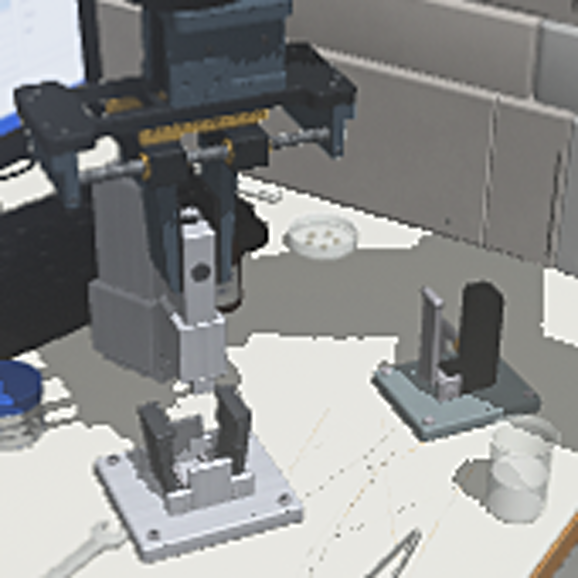

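```bash
python3 -c "
from workcell import env
print(env.job_done())"
```

```text
the job is handed in; nothing more can be done
None
```

The block is out of the nest and held upright over it. I handed the job in at about 10.8 s of the 46 s allowed; the interface gives no verdict.

- **Bleed valve:** I squeezed the trigger to a finger opening of 36.7 mm, against about 37 mm expected when fully in. Raising the grip from 25 to 35 N moved it only about 0.5 mm further. After release, the depth map and the picture showed the blade sprung back.
- **Rocking:** I took the smaller block (the one in the nest) by its neck and rocked it about 0.17 rad to the left, then to the right. The wrist force stayed under about 8 N during the rocking.
- **Jaws:** Both jaws now lean outward. Their inner edges measure roughly ±18 mm from the nest centre, against ±12 mm shut, which is about 0.12 rad and past the 0.06 rad that counts as let go.
- **Lift:** The wrist carried only about 3.8 N as it came out, which fits the block's weight, so nothing was binding.
- **Last check:** The foot is at about z = 97 mm, 25 mm above the jaw tops. Tool tilt is under 0.1°, the opening is about 20 mm at 50 N grip, and the arm was practically still. In the last picture the loose things in view looked undisturbed.

No check failed. The two cameras disagreed by 3–5 mm in horizontal position. I used the average, and the small contact forces showed it was close enough.

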